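Bring the tall check weight round to the pointer

TASK

On the scale-checking bench a turntable carries four loose steel weights. Push against its wooden block near the rim with the fingertips, gently, to turn it until the tallest of the four weights stands right in front of the fixed black pointer. Do not touch, lift or tip the weights on it, leave the spare weight, brush and case where they are, and finish with the hand clear.

Things in the scene. Friction and masses are not known exactly. Their poses are not given: they have to be found in the camera images.
- stand: Black stand fixed to the bench under the turntable. Origin on the turntable's axis at the bench surface, z up. A tongue 36 mm wide and 8 mm high runs out along the stand's -x axis, to 210 mm from the axis, and carries the pointer. The stand's -x axis is the pointer's line.
- pointer_tip (a point): Inner tip of the fixed pointer, a level black cone 44 mm long (32 mm across at its outer end, top 44 mm above the bench) that points at the turntable's axis. The tip is 156 mm from the axis, 28 mm above the bench.
- front_spot (a point): The spot where the tallest weight must stand: on the stand's -x axis (pointer's line), 70 mm from the turntable's axis, at the height of the block's top (64 mm above the bench). It is a fixed point; it does not turn.
- turntable: Turntable, turns without limit either way about its vertical z axis; bearing friction (about 1.5 N at the rim) keeps it where it is left. Origin on the axis, 18 mm above the bench, under its aluminium disc (290 mm across, top 26 mm above the bench). On the disc is a fixed wooden cross, top 64 mm above the bench: four arms along own +x, +y, -x, -y.
- block_top (a point): Centre of the wooden cross's top, on the axis, turning with it. Each arm is 96 mm wide with flat upright sides and ends 135 mm from the axis. Between arms the corner over the disc is open: fingertips lowered there can push an arm's side near the rim. The weights stand in cups on the arms, 70 mm from the axis (ring lip 5 mm high, 55 mm outer, 49 mm inner diameter).
- tall_weight: The tallest weight on the turntable, to be brought to the pointer: steel, 45 mm in diameter, 52 mm high with a knob on top (top 116 mm above the bench), 500 g, in the cup on the turntable's +x arm. Its origin is the centre of its underside. Loose.
- squat_weight: Low steel weight with a knob, 45 mm in diameter, 26 mm high, in a cup on one of the other three arms. Its origin is the centre of its underside. Loose.
- plain_weight: Plain steel cylinder weight, 45 mm in diameter, 20 mm high, in a cup on one of the other three arms. Its origin is the centre of its underside. Loose.
- thin_weight: Thin steel disc weight, 45 mm in diameter, 10 mm high, in a cup on one of the other three arms. Its origin is the centre of its underside. Loose.
- spare_weight: Bystander, not on the turntable: steel knobbed weight, 48 mm in diameter, 50 mm high, standing on the bench left of the turntable. Its origin is the centre of its underside. Loose.
- brush: Bystander: small hand brush about 200 mm long, lying crosswise on the bench beyond the turntable. Loose.
- case: Bystander: open dark wooden weight case, 110 x 160 x 45 mm, on the bench to the left of the turntable. Origin at the centre of its underside. Loose. (On the right a white bench scale, 270 x 290 mm and 84 mm high, stands fixed, at least 60 mm clear of the turntable.)
Things that resemble listed ones, but are neither listed nor needed, are in the scene too. Leave any pink look-alike of the thin_weight alone.

How it is judged:
On the way, in this order (a step that is already met when the one before it is completed fails the run):
1. the fingers push the turntable (contact force between the fingers and turntable above 0.4 N), for 0.05 s.
2. the tallest weight comes in front of the pointer (horizontal distance between tall_weight and front_spot below 0.012 m), for 0.1 s.
At the end, for the whole second after the job is handed in: The tallest weight stands within 12 mm of the front spot on the pointer's line (about 10 degrees of turn), the turntable is at rest, and all four weights stand upright in their cups (horizontal distance between tall_weight and front_spot below 0.012 m and angular speed of turntable below 0.05 rad/s and z of tall_weight in the frame of turntable between 0.042 and 0.05 m and horizontal distance between tall_weight and turntable between 0.064 and 0.076 m and angle between each of tall_weight, squat_weight, plain_weight, thin_weight's own z axis and vertical below 0.08 rad and z of squat_weight in the frame of turntable between 0.042 and 0.05 m and horizontal distance between squat_weight and turntable between 0.064 and 0.076 m and z of plain_weight in the frame of turntable between 0.042 and 0.05 m and horizontal distance between plain_weight and turntable between 0.064 and 0.076 m and z of thin_weight in the frame of turntable between 0.042 and 0.05 m and horizontal distance between thin_weight and turntable between 0.064 and 0.076 m); the robot touches nothing.
It fails at once if the robot touches a weight on the turntable (contact force between any of the fingers, the arm and tall_weight above 0.8 N or contact force between any of the fingers, the arm and squat_weight above 0.8 N or contact force between any of the fingers, the arm and plain_weight above 0.8 N or contact force between any of the fingers, the arm and thin_weight above 0.8 N).
It fails at once if a weight on the turntable is lifted off, or tipped (z of any of tall_weight, squat_weight, plain_weight, thin_weight in the frame of turntable above 0.054 m or angle between any of tall_weight, squat_weight, plain_weight, thin_weight's own z axis and vertical above 0.2 rad).
It fails at once if the turntable is spun faster than 2 rad/s (angular speed of turntable above 2 rad/s).
It fails at once if the spare weight, the brush or the case is moved by more than 15 mm (distance of any of spare_weight, brush, case from where it was at the start of the episode above 0.015 m).
It also fails if it takes over 67 s, if anything falls off the work surface, if the arm or the gripper's body presses on something with over 40 N, if the wrist force passes 120 N, or if a joint passes its speed limit or range.

ROBOT

A 6-joint arm with a two-finger parallel gripper is mounted at the origin on the work surface. World frame = base frame: x ahead of the robot, y to its left, z up, the work surface at z = 0. Lengths are in m, angles in rad, forces in N, time in s.
With the tool pointing down it reaches from about 0.275 to 0.85 m from the base axis. Payload 5.2 kg.
Tool frame: the origin (TCP) lies between the finger pads; the fingertips stand 25 mm ahead of it and the grasp point (between the pads) lies 6 mm ahead of it (r.nose_length is the distance from the TCP to the fingertips, in m); x points along the fingers, z is the direction in which the jaws open and shut, and the axes are right-handed (so a half turn about x gives the same grasp; the last joint's range is limited). The gripper opens to 85 mm and grips with 20 to 120 N. Pads are 22 mm wide; open, the fingers measure 114 mm over their backs; the gripper's body (76 mm by 85 mm) begins 54 mm behind the grasp point. The pads swing forward as they close: fully open they stand 13 mm farther back than shut.
Start: joints at [1.042, 0.259, 1.535, -0, 1.348, -0.203], TCP at [0.176, 0.521, 0.256] pointing down, gripper open.
Joint ranges: [-3.14, 3.14], [-0.91, 2.08], [0.19, 2.58], [-1.22, 4.36], [0.22, 2.71], [-3.12, 3.12]. Speed limits (rad/s): [2.57, 2.57, 3.14, 3.14, 3.14, 3.14].

INTERFACE

Orientations are given as a unit quaternion [w, x, y, z].
In Python, from rig import r, viewer gives the robot as it stands.
- The arm moves only by the tool apply_moves, never from a script. Its argument "commands" is a list of rows, each an object with "delta_pos": the shift along the tool's x, y, z in mm, a list of three; "turn": the turn about the tool's x in degrees; "gripper": the opening, from 0 (shut) to 1 (fully open). In form: [{"delta_pos": [dx, dy, dz], "turn": turn, "gripper": gripper}, ...]. A call has 1 to 12 rows; each row is the pose to reach, as a shift and turn from the pose measured when the call began, along the tool's axes at that moment; what a row does not reach only later rows make up. A row lasts 1/12 s, in which the tool goes at most 41.7 mm and 7.16 degrees, less where a joint would pass 70% of its speed; a pose out of reach is approached as far as the arm can. A call with a gripper value outside its range is refused whole. The fingers move at their own pace and stop on an object; the grip force is fixed at half the most. Time passes only in rows, so rows that repeat a pose let the fingers close. It gives the time, the measured TCP pose, the force and the opening at its end, in the units of the state.
- r.observe(): the state, without advancing time (a new reading comes with each control period).
- viewer.capture(name): name is "scene" or "side" or "wrist"; returns a dict with "color" (420x560x3 uint8, blue, green, red), "range_z" (420x560 float32, m along the optical axis (not along the pixel's ray), 0 where there is no reading), "K" (3x3 intrinsics, pixels), "R" (3x3) and "t" (3): a world point X has camera coordinates R X + t. Camera axes: x right, y down, z forward; pixel columns grow to the right and rows downward; lengths in m; the calibration is good to about 2 mm. A picture is of the moment at which its call begins.
- r.hand_in(): hands the job in, once; it reports no verdict.
The state is a dict: "time_s": time; "joint_positions": joint angles; "qvel": joint speeds; "effort": joint torques, N m; "position": TCP position; "tcp_rot": TCP orientation; "force": force on the tool from outside, world axes, zero at the start; "wrist_torque": the same for the moment, N m; "opening": finger opening in m.
Only numpy, scipy, OpenCV 4.12 (cv2) and the standard library are available. Lean on these libraries where they do the work, as an engineer would, in place of code of your own. Each camera call takes 0.05 s, during which the arm holds its last target.

## Working session

There is one attempt and no reset: what is moved stays moved. The work goes in short steps, Python scripts to look and compute and a tool call to move; the robot and the scene stay as the last step left them, time stands still between calls to the robot, and variables do not carry over. Pictures are saved under pics/ and viewed, and the job is handed in when it is done.

Besides the shell and the picture viewer there is one more tool, called after "Request:" as a command line: name --argument value ..., lists and objects as JSON in quotes. apply_moves: Moves the arm, as the interface text tells. Its arguments: {"type":"object","properties":{"commands":{"type":"array"}},"required":["commands"]}

```bash
ls; mkdir -p pics
python3 - <<'E'
from rig import r, viewer
import cv2,numpy as np
s=r.observe();print(s)
for n in ["scene","side","wrist"]:
    c=viewer.capture(n);cv2.imwrite(f"pics/{n}0.png",c["color"]);np.savez(f"{n}0.npz",**c);print(n,c["K"].tolist(),c["R"].round(3).tolist(),c["t"].round(3).tolist())
E
```

```text
pics
{'time_s': 0.0, 'joint_positions': array([ 1.04219945e+00,  2.59328575e-01,  1.53610771e+00,  1.17974264e-05,
        1.34799259e+00, -2.02786487e-01]), 'qvel': array([-0.0005436 , -0.00052642,  0.00091558,  0.00107335,  0.00041675,
       -0.00178257]), 'effort': array([-1.62010499e-03, -4.46044135e+01, -2.90567082e+01, -6.68848315e-04,
        1.18775261e-02,  6.79255231e-05]), 'position': array([0.17575637, 0.52064362, 0.25547253]), 'tcp_rot': array([ 0.57387872, -0.41254723,  0.57506776,  0.41202557]), 'force': array([-0.27111211, -0.69172669,  0.21514222]), 'wrist_torque': array([ 0.03760677, -0.02314163,  0.03403297]), 'opening': 0.08529774457882237}
scene [[425.32566337115975, 0.0, 277.4662231862909], [0.0, 425.32566337115975, 214.99414380968005], [0.0, 0.0, 1.0]] [[-0.4, 0.916, -0.014], [0.751, 0.319, -0.577], [-0.525, -0.241, -0.816]] [0.138, -0.467, 1.492]
side [[522.2818817305908, 0.0, 277.09903575714475], [0.0, 522.2818817305908, 208.82350461643864], [0.0, 0.0, 1.0]] [[0.736, -0.676, -0.021], [-0.369, -0.376, -0.85], [0.567, 0.634, -0.526]] [-0.38, 0.331, 0.867]
wrist [[325.8881249523808, 0.0, 284.5962834728377], [0.0, 325.8881249523808, 204.39509593174225], [0.0, 0.0, 1.0]] [[0.32, 0.947, -0.001], [0.898, -0.303, 0.319], [0.302, -0.103, -0.948]] [-0.549, -0.04, 0.381]
```

View pics/scene0.png

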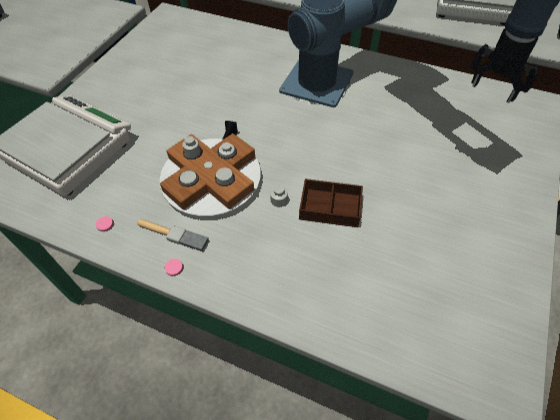

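View pics/side0.png

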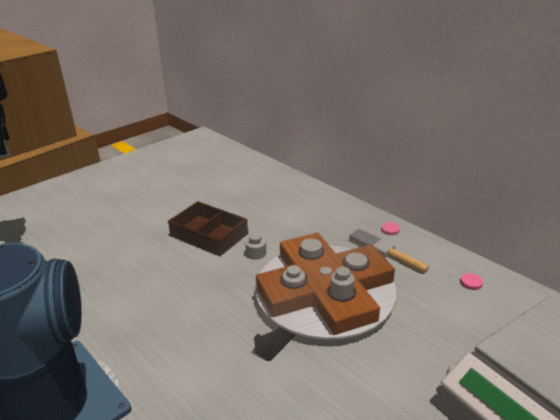

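View pics/wrist0.png

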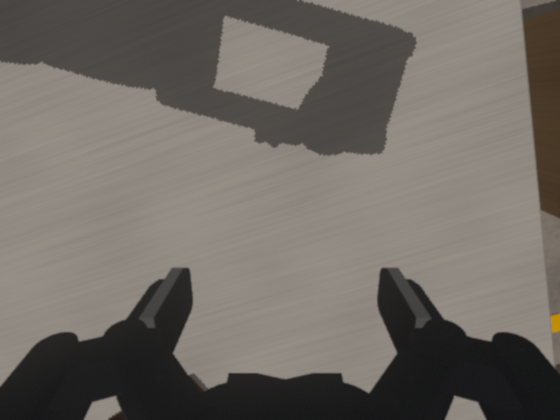

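Scene view: candidates for the tall weight are tall knobbed (191,148), squat knobbed (227,151), plain/thin (188,178)/(224,176), and the spare off-table (279,196); pointer at (231,129). Tall choice: (191,148). I'll check it in a crop and measure.

```bash
cat > h.py <<'E'
import numpy as np,cv2
def cloud(c):
    K,R,t,d=c["K"],c["R"],c["t"],c["range_z"]
    v,u=np.mgrid[:d.shape[0],:d.shape[1]]
    P=np.stack([(u-K[0,2])/K[0,0]*d,(v-K[1,2])/K[1,1]*d,d],-1)
    return (P-t)@R
def ray(c,uv,z):
    K,R,t=c["K"],c["R"],c["t"]
    d=np.array([(uv[0]-K[0,2])/K[0,0],(uv[1]-K[1,2])/K[1,1],1])@R
    o=-t@R
    return o+d*(z-o[2])/d[2]
E
python3 - <<'E'
from h import *
for n in ["scene","side"]:
    c=dict(np.load(n+"0.npz"));X=cloud(c);img=c["color"].astype(int);hsv=cv2.cvtColor(c["color"],cv2.COLOR_BGR2HSV)
    roi=np.zeros(img.shape[:2],bool)
    if n=="scene": roi[115:225,150:268]=1
    else: roi[215:345,240:410]=1
    ok=roi&(c["range_z"]>0)
    # disc: low saturation, z .02-.032
    wood=ok&(hsv[...,1]>110)&(abs(X[...,2]-.064)<.006)
    p=X[wood][:,:2].astype(np.float32);(ctr,sz,a)=cv2.minAreaRect(p);print(n,"wood",wood.sum(),ctr,sz,a,X[wood][:,2].mean())
    dz=ok&(X[...,2]>.019)&(X[...,2]<.033)&(hsv[...,1]<60)&(img.sum(2)>330)
    q=X[dz][:,:2].astype(np.float32);print(" disc",dz.sum(),cv2.minEnclosingCircle(q))
    hi=ok&(X[...,2]>.069)&(hsv[...,1]<80)
    k,l,st,ce=cv2.connectedComponentsWithStats(hi.astype(np.uint8))
    for i in range(1,k):
        if st[i,4]>15:
            m=l==i;print(" wt",ce[i].round(),st[i,4],X[m].mean(0).round(4),"maxz",X[m][:,2].max().round(4))
    bl=ok&(img.max(2)<50)&(X[...,2]<.05)
    k,l,st,ce=cv2.connectedComponentsWithStats(bl.astype(np.uint8))
    for i in range(1,k):
        if st[i,4]>10:
            m=l==i;print(" blk",ce[i].round(),st[i,4],X[m].mean(0).round(4),X[m].min(0).round(3),X[m].max(0).round(3))
    y0,y1,x0,x1=(115,225,150,310) if n=="scene" else (215,365,235,410)
    cv2.imwrite(f"pics/{n}crop.png",cv2.resize(c["color"][y0:y1,x0:x1],None,fx=4,fy=4,interpolation=cv2.INTER_CUBIC))
E
```

```text
scene wood 2837 (0.5396398305892944, -0.12673518061637878) (0.2502683103084564, 0.24965474009513855) 24.233957290649414 0.06431178569970834
 disc 1424 ((0.5374754667282104, -0.12728120386600494), 0.1465246081352234)
 wt [191. 147.] 292 [ 0.5216 -0.1858  0.0957] maxz 0.1198
 wt [227. 149.] 191 [ 0.4782 -0.0974  0.0803] maxz 0.0935
 wt [224. 176.] 235 [ 0.5682 -0.0587  0.0813] maxz 0.0887
 wt [188. 177.] 201 [ 0.6051 -0.1503  0.0739] maxz 0.0791
 blk [230. 128.] 156 [ 0.3517 -0.1582  0.0289] [ 0.329 -0.18   0.   ] [ 0.381 -0.144  0.047]
side wood 4597 (0.5336832404136658, -0.12656669318675995) (0.24943220615386963, 0.2512262463569641) 23.810619354248047 0.06455529849182753
 disc 2511 ((0.5738475322723389, -0.09327076375484467), 0.19546467065811157)
 wt [311. 248.] 351 [ 0.5553 -0.0648  0.0809] maxz 0.0887
 wt [346. 276.] 962 [ 0.532  -0.1836  0.0884] maxz 0.1205
 wt [294. 276.] 386 [ 0.4648 -0.1067  0.0802] maxz 0.0939
 blk [290. 336.] 17 [ 0.3989 -0.1651  0.0088] [ 0.393 -0.169  0.005] [ 0.404 -0.158  0.011]
 blk [285. 341.] 22 [ 0.3812 -0.1682  0.009 ] [ 0.371 -0.173  0.007] [ 0.391 -0.161  0.012]
```

View pics/scenecrop.png

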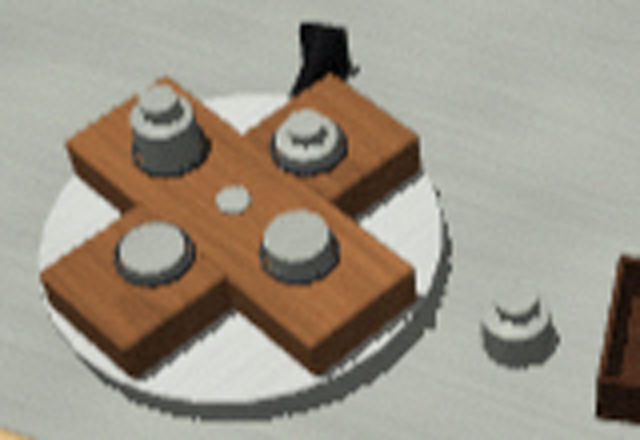

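View pics/sidecrop.png

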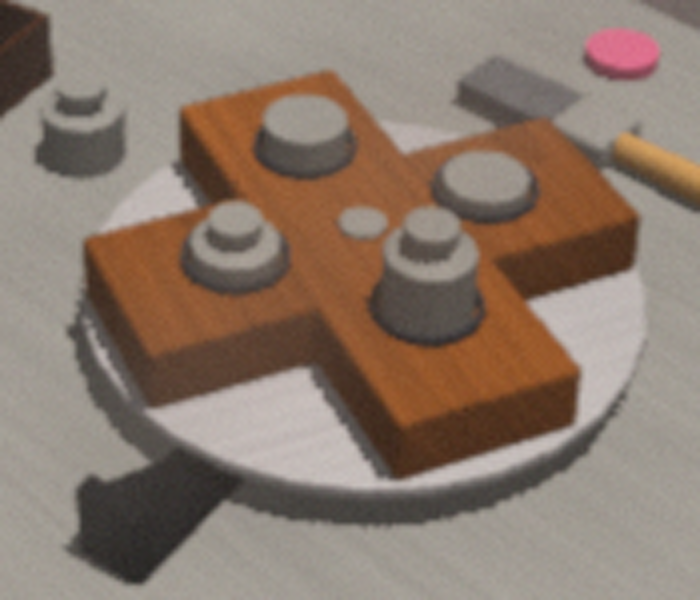

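Run:
```python
from h import *
for n,hub in [("scene",(208.25,164.5)),("side",(325.5,270.5))]:
    c=dict(np.load(n+"0.npz"));print(n,"hub",ray(c,hub,.065).round(4))
    X=cloud(c);g=c["color"].max(2);roi=np.zeros(g.shape,bool)
    if n=="scene": roi[115:140,218:245]=1
    else: roi[328:365,250:300]=1
    m=roi&(g<75)&(c["range_z"]>0)
    for lo,hi in [(.004,.014),(.014,.05)]:
        k=m&(X[...,2]>lo)&(X[...,2]<hi);P=X[k]
        print(lo,k.sum(),P.mean(0).round(4),P.min(0).round(3),P.max(0).round(3))
        o=np.array([.537,-.127]);d=P[:,:2]-o
        ang=np.degrees(np.arctan2(d[:,1],d[:,0]));rr=np.hypot(*d.T);ang=(ang+360)%360
        for a,b in [(.14,.16),(.16,.175),(.175,.19),(.19,.205),(.205,.22)]:
            s=(rr>a)&(rr<b)
            if s.sum()>3: print("  r",a,b,s.sum(),ang[s].min().round(1),np.median(ang[s]).round(1),ang[s].max().round(1))
```

```text
scene hub [ 0.5374 -0.1265  0.065 ]
0.004 37 [ 0.3542 -0.1593  0.009 ] [ 0.33  -0.176  0.005] [ 0.381 -0.144  0.014]
  r 0.16 0.175 8 192.6 194.1 195.8
  r 0.175 0.19 12 185.1 191.9 195.3
  r 0.19 0.205 16 185.2 187.1 189.6
0.014 121 [ 0.3507 -0.158   0.0354] [ 0.33  -0.18   0.014] [ 0.379 -0.144  0.047]
  r 0.16 0.175 20 188.0 190.1 192.2
  r 0.175 0.19 37 186.5 189.2 193.3
  r 0.19 0.205 60 185.1 188.3 195.4
  r 0.205 0.22 4 185.7 185.8 190.8
side hub [ 0.5366 -0.1248  0.065 ]
0.004 347 [ 0.371  -0.1626  0.0086] [ 0.327 -0.18   0.004] [ 0.409 -0.136  0.014]
  r 0.14 0.16 119 183.8 191.9 197.0
  r 0.16 0.175 69 188.2 192.7 196.1
  r 0.175 0.19 47 190.3 193.7 195.8
  r 0.19 0.205 18 193.5 194.6 195.3
  r 0.205 0.22 65 185.3 190.8 194.9
0.014 406 [ 0.3401 -0.1649  0.0335] [ 0.327 -0.181  0.014] [ 0.383 -0.147  0.046]
  r 0.16 0.175 27 188.5 190.6 192.2
  r 0.175 0.19 49 188.4 191.5 193.4
  r 0.19 0.205 99 185.8 191.9 195.3
  r 0.205 0.22 228 185.4 190.6 195.1
```

```bash
cat >> h.py <<'E'
from scipy.spatial.transform import Rotation as Ro
def tool(s):
    q=s["tcp_rot"];return Ro.from_quat([q[1],q[2],q[3],q[0]]).as_matrix()
def todelta(s,target):
    return (tool(s).T@(np.array(target)-s["position"])*1000).round(1)
E
python3 - <<'E'
from h import *
from rig import r
s=r.observe();print(r.nose_length,tool(s).round(3).tolist())
c=dict(np.load("scene0.npz"));print("spare",ray(c,(279,190),.05),"case",ray(c,(331,200),.04))
for t in [(.40,.25,.25),(.502,.005,.20),(.502,.005,.13)]: print(t,todelta(s,t))
E
```

```text
0.025 [[-0.001, -0.947, 0.32], [-0.001, 0.32, 0.947], [-1.0, 0.0, -0.001]]
spare [0.53290064 0.08677907 0.05      ] case [0.50263876 0.2256893  0.04      ]
(0.4, 0.25, 0.25) [   5.8 -299.  -184.8]
(0.502, 0.005, 0.2) [  56.1 -474.1 -384.2]
(0.502, 0.005, 0.13) [ 126.1 -474.1 -384.1]
```

Request:
apply_moves --commands '[{"delta_pos": [5,-30,-24],"turn": 0,"gripper": 0},{"delta_pos": [10,-60,-48],"turn": 0,"gripper": 0},{"delta_pos": [15,-90,-72],"turn": 0,"gripper": 0},{"delta_pos": [20,-120,-96],"turn": 0,"gripper": 0},{"delta_pos": [25,-150,-120],"turn": 0,"gripper": 0},{"delta_pos": [30,-180,-145],"turn": 0,"gripper": 0},{"delta_pos": [33,-210,-170],"turn": 0,"gripper": 0},{"delta_pos": [36,-240,-194],"turn": 0,"gripper": 0},{"delta_pos": [40,-270,-218],"turn": 0,"gripper": 0},{"delta_pos": [44,-300,-243],"turn": 0,"gripper": 0},{"delta_pos": [48,-330,-267],"turn": 0,"gripper": 0},{"delta_pos": [50,-360,-292],"turn": 0,"gripper": 0}]'

```text
time_s: 1.15
position: [0.4237, 0.1271, 0.2055]
tcp_rot: [0.574, -0.412, 0.575, 0.412]
force: [0.4, 0.9, 0.3]
opening: 0.0001
```

Run:
```python
from h import *
from rig import r
s=r.observe();print(s["position"],s["opening"]);print(todelta(s,(.502,.005,.17)))
```

```text
[0.42365045 0.12706539 0.20550858] 0.00014240349505681158
[  35.5 -113.3  -90.5]
```

Request:
apply_moves --commands '[{"delta_pos": [6,-28,-22],"turn": 0,"gripper": 0},{"delta_pos": [12,-56,-45],"turn": 0,"gripper": 0},{"delta_pos": [24,-85,-68],"turn": 0,"gripper": 0},{"delta_pos": [35,-113,-90],"turn": 0,"gripper": 0},{"delta_pos": [35,-113,-90],"turn": 0,"gripper": 0},{"delta_pos": [35,-113,-90],"turn": 0,"gripper": 0}]'

```text
time_s: 1.65
position: [0.502, 0.004, 0.1694]
tcp_rot: [0.574, -0.411, 0.576, 0.412]
force: [-0.5, 0.9, 0.5]
opening: 0.0
```

Run:
```python
from h import *
from rig import r,viewer
s=r.observe();print(s["position"],s["force"]);print(todelta(s,(.502,.005,.067)))
for n in ["scene","side","wrist"]:
    c=viewer.capture(n);np.savez(n+"1.npz",**c)
    im=c["color"]
    if n=="scene": im=cv2.resize(im[60:240,130:350],None,fx=3,fy=3)
    if n=="side": im=cv2.resize(im[100:360,180:420],None,fx=2.2,fy=2.2)
    cv2.imwrite(f"pics/{n}1.png",im)
```

```text
[0.50197422 0.00401848 0.16940531] [-0.465817    0.91689557  0.47224192]
[102.4  -0.    1.1]
```

View pics/side1.png

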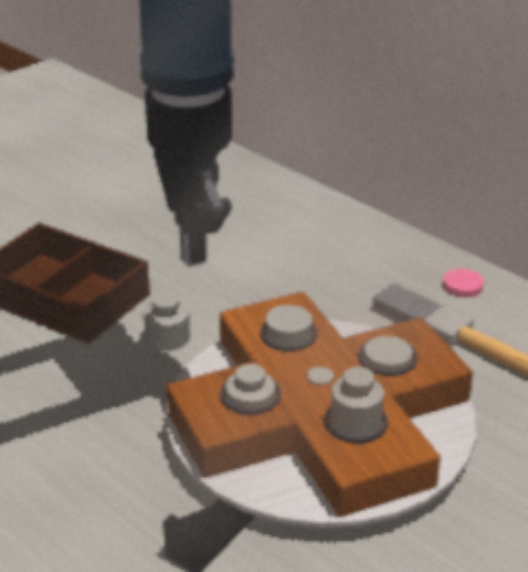

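View pics/wrist1.png

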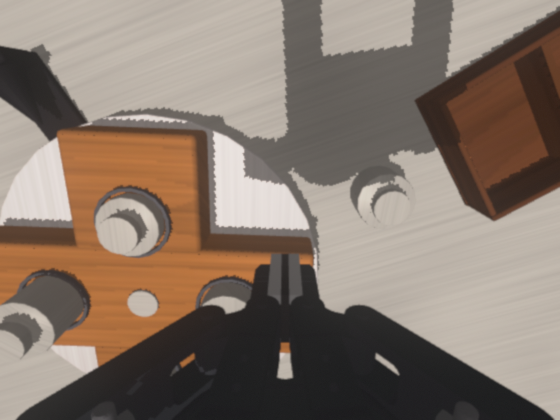

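View pics/scene1.png

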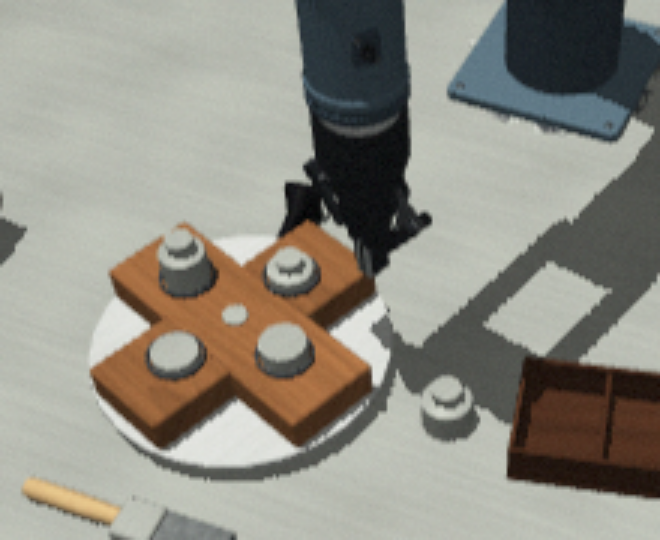

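Request:
apply_moves --commands '[{"delta_pos": [20,0,1],"turn": 0,"gripper": 0},{"delta_pos": [40,0,1],"turn": 0,"gripper": 0},{"delta_pos": [60,0,1],"turn": 0,"gripper": 0},{"delta_pos": [75,0,1],"turn": 0,"gripper": 0},{"delta_pos": [90,0,1],"turn": 0,"gripper": 0},{"delta_pos": [102,0,1],"turn": 0,"gripper": 0},{"delta_pos": [102,0,1],"turn": 0,"gripper": 0},{"delta_pos": [102,0,1],"turn": 0,"gripper": 0}]'

```text
time_s: 2.47
position: [0.5007, 0.0086, 0.0688]
tcp_rot: [0.573, -0.413, 0.575, 0.413]
force: [0.4, -0.5, -1.0]
opening: 0.0
```

Run:
```python
from h import *
from rig import r,viewer
s=r.observe();print(s["position"],s["force"]);print(todelta(s,(.502,.005,.067)))
for n in ["scene","side","wrist"]:
    c=viewer.capture(n);np.savez(n+"2.npz",**c)
    im=c["color"]
    if n=="scene": im=cv2.resize(im[60:240,130:350],None,fx=3,fy=3)
    if n=="side": im=cv2.resize(im[100:360,180:420],None,fx=2.2,fy=2.2)
    cv2.imwrite(f"pics/{n}2.png",im)
```

```text
[0.50066665 0.00857375 0.06883746] [ 0.43113467 -0.47134289 -1.04195806]
[ 1.8 -2.4 -3. ]
```

View pics/side2.png

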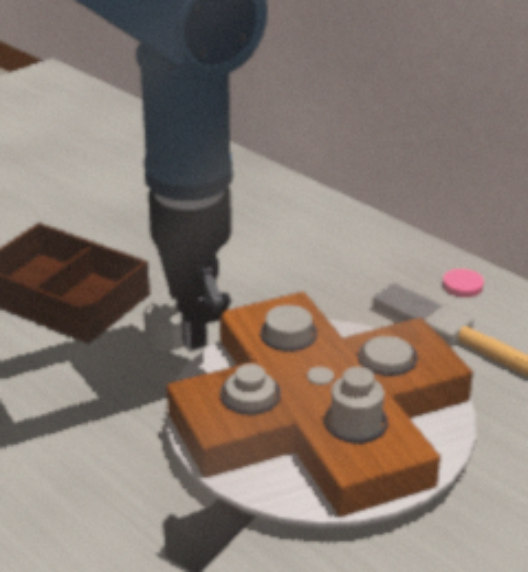

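View pics/wrist2.png

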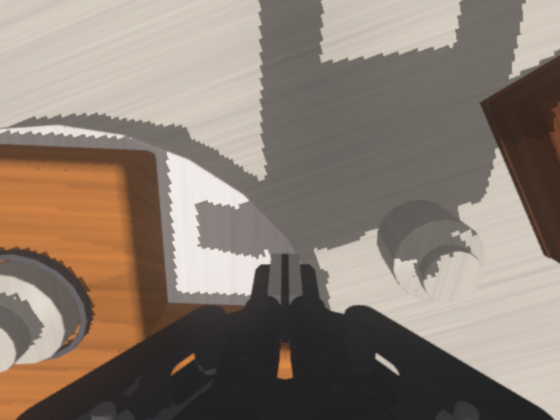

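View pics/scene2.png

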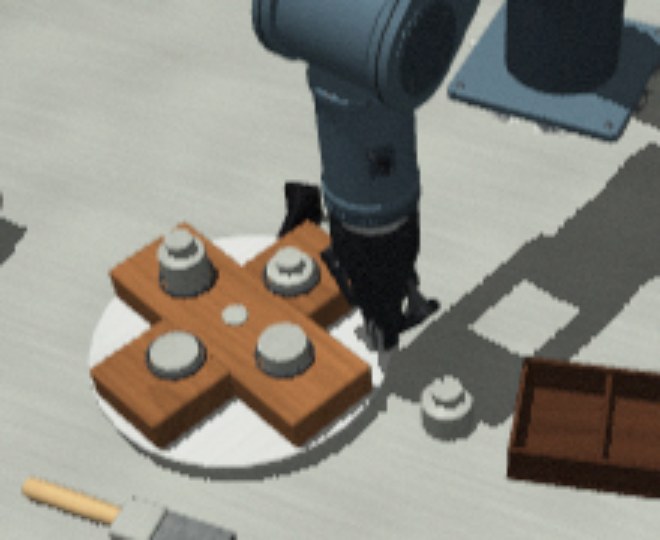

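```bash
cat >> h.py <<'E'
C=np.array([.537,-.126])
def arm(phi,a=.108,l=.059,z=.067):
    p=np.radians(phi);u=np.array([np.cos(p),np.sin(p)]);n=np.array([-u[1],u[0]])
    return np.r_[C+a*u+l*n,z]
E
python3 - <<'E'
from h import *
from rig import r
s=r.observe()
for l in [.075,.070,.065,.062,.059]: print("l",l,todelta(s,arm(69,l=l)))
for p in range(69,8,-3): print(p,69-p,todelta(s,arm(p)))
E
```

```text
l 0.075 [ 2.8 -5.4 -4.5]
l 0.07 [  2.8 -10.4  -4.7]
l 0.065 [  2.8 -15.4  -5. ]
l 0.062 [  2.8 -18.4  -5.1]
l 0.059 [  2.8 -21.4  -5.2]
69 0 [  2.8 -21.4  -5.2]
66 3 [  2.8 -27.3  -2.5]
63 6 [  2.8 -33.3  -0.1]
60 9 [  2.8 -39.4   1.9]
57 12 [  2.8 -45.6   3.7]
54 15 [  2.8 -51.9   5.1]
51 18 [  2.8 -58.2   6.2]
48 21 [  2.8 -64.6   7. ]
45 24 [  2.8 -71.    7.4]
42 27 [  2.8 -77.5   7.5]
39 30 [  2.9 -83.9   7.2]
36 33 [  2.9 -90.3   6.6]
33 36 [  2.9 -96.7   5.7]
30 39 [   2.9 -103.     4.4]
27 42 [   2.9 -109.3    2.8]
24 45 [   2.9 -115.4    0.9]
21 48 [   2.9 -121.5   -1.3]
18 51 [   2.9 -127.4   -3.8]
15 54 [   2.9 -133.2   -6.7]
12 57 [   2.9 -138.8   -9.8]
9 60 [   2.9 -144.2  -13.3]
```

Request:
apply_moves --commands '[{"delta_pos": [1,-6,-4],"turn": 0,"gripper": 0},{"delta_pos": [1,-11,-5],"turn": 0,"gripper": 0},{"delta_pos": [1,-15,-5],"turn": 0,"gripper": 0},{"delta_pos": [1,-18,-5],"turn": 0,"gripper": 0},{"delta_pos": [1,-21,-5],"turn": 0,"gripper": 0},{"delta_pos": [1,-25,-4],"turn": 1.5,"gripper": 0},{"delta_pos": [1,-29,-2],"turn": 4,"gripper": 0},{"delta_pos": [1,-33,0],"turn": 6,"gripper": 0},{"delta_pos": [1,-37,1],"turn": 8,"gripper": 0},{"delta_pos": [1,-41,2],"turn": 10,"gripper": 0},{"delta_pos": [1,-45.5,3.5],"turn": 12,"gripper": 0},{"delta_pos": [1,-45.5,3.5],"turn": 12,"gripper": 0}]'

```text
time_s: 3.62
position: [0.5469, -0.0035, 0.0687]
tcp_rot: [0.614, -0.35, 0.614, 0.35]
force: [0.7, 0.3, 0.8]
opening: 0.0001
```

```bash
cat > look.py <<'E'
import sys
from h import *
from rig import r,viewer
k=sys.argv[1]
s=r.observe();print(s["position"],s["force"],"jaw deg",np.degrees(np.arctan2(*tool(s)[:2,2][::-1])))
for n in ["scene","side"]:
    c=viewer.capture(n);X=cloud(c);hsv=cv2.cvtColor(c["color"],cv2.COLOR_BGR2HSV)
    d=np.hypot(X[...,0]-C[0],X[...,1]-C[1])
    ok=c["range_z"]>0
    hi=ok&(d<.12)&(X[...,2]>.1)&(X[...,2]<.124)&(hsv[...,1]<60)&(c["color"].max(2)>70)
    q,l,st,ce=cv2.connectedComponentsWithStats(hi.astype(np.uint8))
    for i in range(1,q):
        if st[i,4]>15:
            m=X[l==i].mean(0);print(n,"tallknob",ce[i].round(),st[i,4],m.round(4),"ang",np.degrees(np.arctan2(*(m[:2]-C)[::-1])).round(1))
    wood=ok&(d<.16)&(hsv[...,1]>110)&(abs(X[...,2]-.064)<.006)
    print(n,"wood",cv2.minAreaRect(X[wood][:,:2].astype(np.float32)))
    im=c["color"]
    im=cv2.resize(im[60:240,130:350],None,fx=3,fy=3) if n=="scene" else cv2.resize(im[100:360,180:420],None,fx=2.2,fy=2.2)
    cv2.imwrite(f"pics/{n}{k}.png",im)
E
python3 look.py 3
```

```text
[ 0.54692766 -0.00351193  0.06873244] [0.66992749 0.25108948 0.80804396] jaw deg 59.34225307613253
scene tallknob [195. 140.] 147 [ 0.5027 -0.1821  0.1084] ang -121.5
scene wood ((0.5427728295326233, -0.12440195679664612), (0.24396902322769165, 0.25201234221458435), 10.12456226348877)
side tallknob [335. 278.] 300 [ 0.4922 -0.1873  0.1081] ang -126.1
side wood ((0.5339112281799316, -0.12531714141368866), (0.2525024712085724, 0.2544465959072113), 11.292737007141113)
```

View pics/scene3.png

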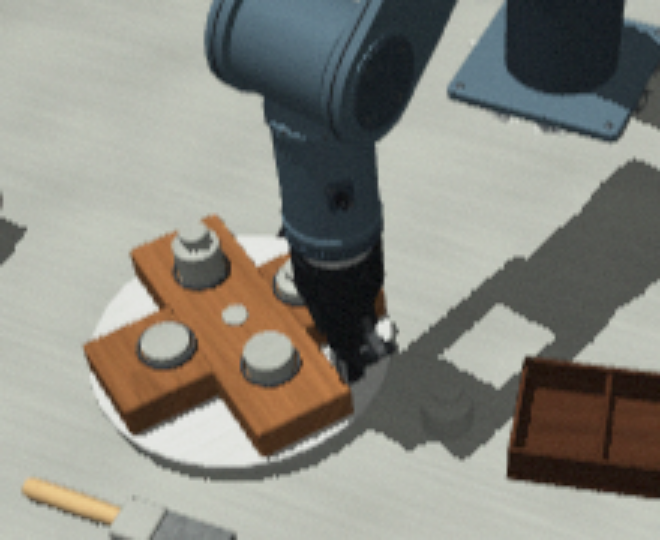

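View pics/side3.png

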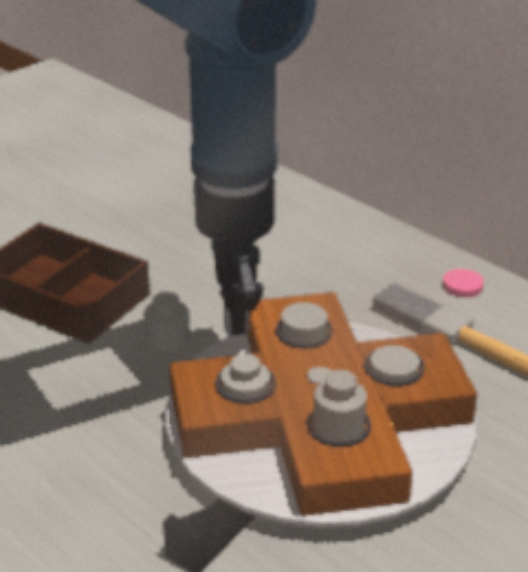

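Arm at about 56°, weights undisturbed; pushing on.

Run:
```python
from h import *
from rig import r
s=r.observe()
for p in range(57,8,-3): print(p,57-p,todelta(s,arm(p)))
```

```text
57 0 [1.7 0.1 0.2]
54 3 [ 1.7 -5.8  2.9]
51 6 [  1.7 -11.7   5.3]
48 9 [  1.7 -17.8   7.4]
45 12 [  1.7 -24.1   9.1]
42 15 [  1.7 -30.3  10.5]
39 18 [  1.7 -36.7  11.6]
36 21 [  1.7 -43.1  12.3]
33 24 [  1.7 -49.5  12.8]
30 27 [  1.7 -56.   12.8]
27 30 [  1.7 -62.4  12.6]
24 33 [  1.7 -68.8  12. ]
21 36 [  1.8 -75.2  11. ]
18 39 [  1.8 -81.5   9.8]
15 42 [  1.8 -87.7   8.2]
12 45 [  1.8 -93.9   6.3]
9 48 [  1.8 -99.9   4. ]
```

Request:
apply_moves --commands '[{"delta_pos": [1,-4,2],"turn": 2,"gripper": 0},{"delta_pos": [1,-9,4],"turn": 4.5,"gripper": 0},{"delta_pos": [1,-15,6.5],"turn": 7.5,"gripper": 0},{"delta_pos": [1,-21,8.5],"turn": 10.5,"gripper": 0},{"delta_pos": [1,-27,10],"turn": 13.5,"gripper": 0},{"delta_pos": [1,-33.5,11],"turn": 16.5,"gripper": 0},{"delta_pos": [1,-40,12],"turn": 19.5,"gripper": 0},{"delta_pos": [1,-46,12.5],"turn": 22.5,"gripper": 0},{"delta_pos": [1,-52,12.8],"turn": 25,"gripper": 0},{"delta_pos": [1,-57,12.8],"turn": 27.5,"gripper": 0},{"delta_pos": [1,-62,12.6],"turn": 30,"gripper": 0},{"delta_pos": [1,-62,12.6],"turn": 30,"gripper": 0}]'

```text
time_s: 4.72
position: [0.6065, -0.0245, 0.0676]
tcp_rot: [0.684, -0.18, 0.684, 0.179]
force: [-0.5, -0.5, -0.2]
opening: 0.0004
```

```bash
python3 look.py 4;  python3 - <<'E'
from h import *
from rig import r
s=r.observe()
for p in range(27,7,-3): print(p,27-p,todelta(s,arm(p)))
E
```

```text
[ 0.60653561 -0.02454087  0.06757614] [-0.48604212 -0.50410703 -0.2155578 ] jaw deg 29.42884754457078
scene wood ((0.5406606197357178, -0.12501202523708344), (0.24908120930194855, 0.249947190284729), 71.45685577392578)
side tallknob [315. 277.] 307 [ 0.4691 -0.1604  0.1082] ang -153.2
side wood ((0.5332656502723694, -0.12737956643104553), (0.2528496980667114, 0.24877457320690155), 71.6794204711914)
27 0 [ 0.6 -0.4  0.4]
24 3 [ 0.6 -6.2  3.1]
21 6 [  0.6 -12.2   5.5]
18 9 [  0.6 -18.3   7.5]
15 12 [  0.6 -24.5   9.2]
12 15 [  0.6 -30.8  10.6]
9 18 [  0.6 -37.2  11.7]
```

View pics/side4.png

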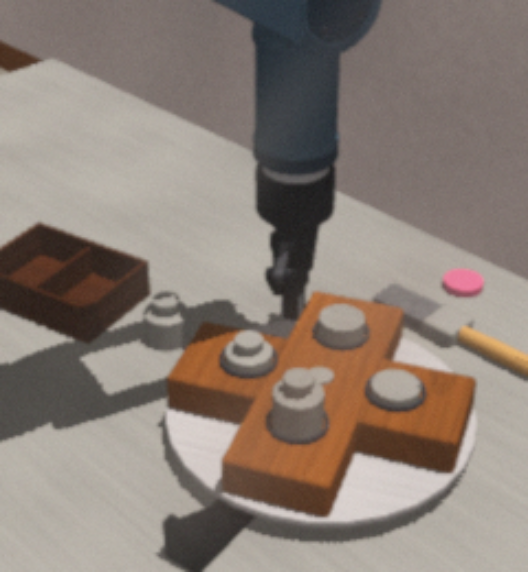

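Request:
apply_moves --commands '[{"delta_pos": [0,-3,1.5],"turn": 1.5,"gripper": 0},{"delta_pos": [0,-7,3.5],"turn": 3.5,"gripper": 0},{"delta_pos": [0,-12,5.5],"turn": 6,"gripper": 0},{"delta_pos": [0,-17,7],"turn": 8.5,"gripper": 0},{"delta_pos": [0,-22,8.5],"turn": 11,"gripper": 0},{"delta_pos": [0,-26,9.5],"turn": 13,"gripper": 0},{"delta_pos": [0,-29,10.2],"turn": 14.5,"gripper": 0},{"delta_pos": [0,-31,10.6],"turn": 15.5,"gripper": 0},{"delta_pos": [0,-32.5,11],"turn": 16,"gripper": 0},{"delta_pos": [0,-32.5,11],"turn": 16,"gripper": 0}]'

```text
time_s: 5.65
position: [0.6315, -0.0474, 0.0675]
tcp_rot: [0.702, -0.084, 0.702, 0.083]
force: [-0.3, 0.4, 0.5]
opening: -0.0
```

```bash
python3 look.py 5;  python3 - <<'E'
from h import *
from rig import r
s=r.observe()
for p in range(13,7,-1): print(p,todelta(s,arm(p)))
E
```

```text
[ 0.63154378 -0.04735846  0.06753332] [-0.33294937  0.39576624  0.4760149 ] jaw deg 13.56914058546059
scene wood ((0.5417613983154297, -0.12440717220306396), (0.24660347402095795, 0.25168508291244507), 54.96236801147461)
side tallknob [306. 274.] 298 [ 0.4629 -0.143   0.1084] ang -167.1
side wood ((0.5338873863220215, -0.12722370028495789), (0.25448155403137207, 0.24950775504112244), 56.71702575683594)
13 [ 0.7  3.7 -1.9]
12 [ 0.7  1.8 -0.9]
11 [ 0.7 -0.2  0.1]
10 [ 0.7 -2.1  1. ]
9 [ 0.7 -4.1  1.9]
8 [ 0.7 -6.   2.7]
```

View pics/side5.png

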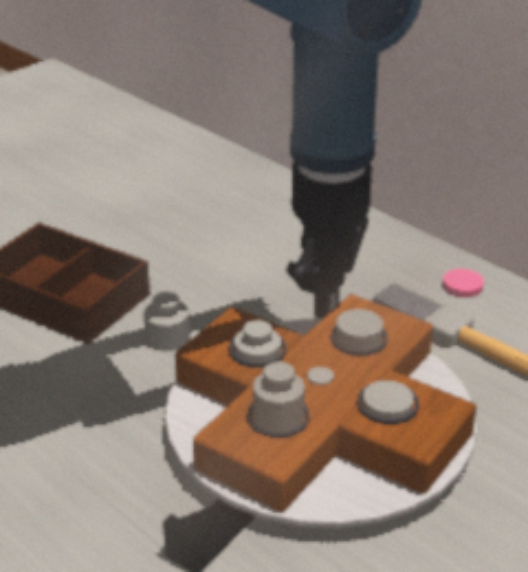

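View pics/scene5.png

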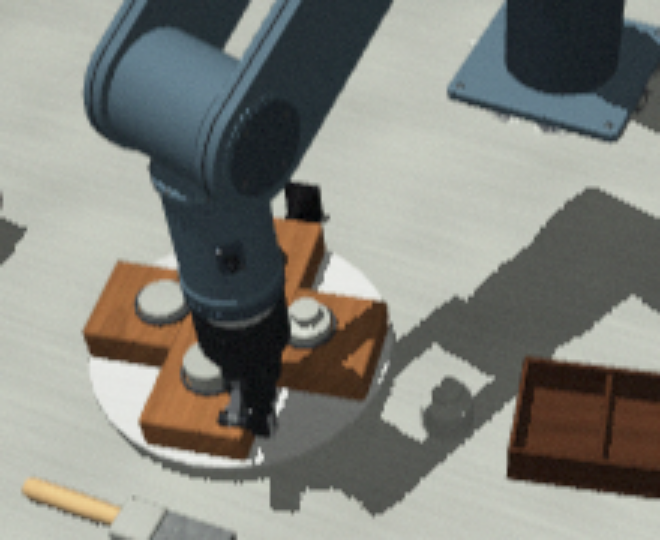

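Request:
apply_moves --commands '[{"delta_pos": [0,6,0],"turn": 0,"gripper": 0},{"delta_pos": [0,14,0],"turn": 0,"gripper": 0},{"delta_pos": [-5,18,0],"turn": 0,"gripper": 0},{"delta_pos": [-30,20,0],"turn": 0,"gripper": 0},{"delta_pos": [-60,20,0],"turn": 0,"gripper": 0},{"delta_pos": [-90,20,0],"turn": 0,"gripper": 0},{"delta_pos": [-120,30,10],"turn": 0,"gripper": 0},{"delta_pos": [-150,60,20],"turn": 0,"gripper": 0},{"delta_pos": [-170,90,40],"turn": 0,"gripper": 0},{"delta_pos": [-180,120,60],"turn": 0,"gripper": 0},{"delta_pos": [-180,150,80],"turn": 0,"gripper": 0},{"delta_pos": [-180,180,100],"turn": 0,"gripper": 0}]'

```text
time_s: 6.75
position: [0.6869, 0.1539, 0.25]
tcp_rot: [0.703, -0.085, 0.701, 0.083]
force: [0.5, -1.3, -0.5]
opening: -0.0004
```

```bash
python3 look.py 6
```

```text
[0.68689563 0.15385845 0.24999406] [ 0.51962039 -1.26307956 -0.50996451] jaw deg 13.642703651960229
scene tallknob [214. 137.] 130 [ 0.4733 -0.1376  0.1088] ang -169.7
scene wood ((0.5409303307533264, -0.12372203171253204), (0.2497289627790451, 0.2512644827365875), 56.64133071899414)
side tallknob [306. 274.] 299 [ 0.4628 -0.143   0.1084] ang -167.1
side wood ((0.533655047416687, -0.12728869915008545), (0.2497454732656479, 0.25108614563941956), 56.14948654174805)
```

View pics/side6.png

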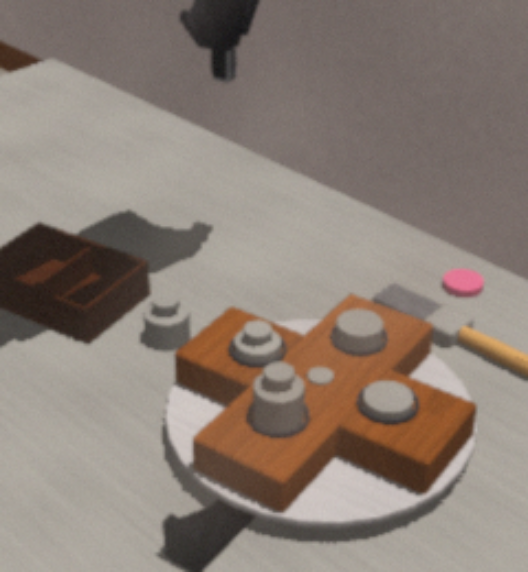

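View pics/scene6.png

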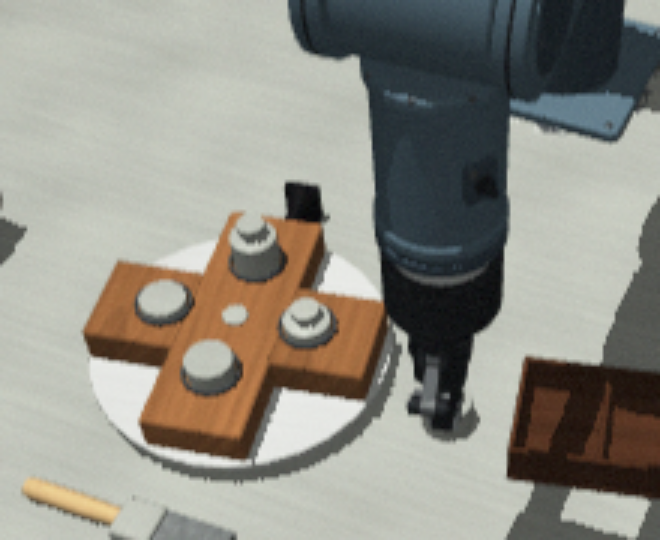

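Run:
```python
from h import *
from rig import r,viewer
f=np.r_[C+.07*np.array([np.cos(np.radians(190.4)),np.sin(np.radians(190.4))])]
for n,p in [("scene",(213.7,133.5)),("side",(306.8,268.8))]:
    c=viewer.capture(n);q=ray(c,p,.116);print(n,q.round(4),"dist to front",np.hypot(*(q[:2]-f)).round(4))
s=r.observe();print(s["time_s"],s["force"]);r.hand_in()
```

```text
scene [ 0.4673 -0.1394  0.116 ] dist to front 0.0011
side [ 0.4672 -0.1397  0.116 ] dist to front 0.0014
6.95 [ 0.10200823 -0.0195266   0.05395842]
the job is handed in; nothing more can be done
```

I turned the turntable about 58° clockwise by pushing the side of one cross arm near the rim with the shut fingertips. I then backed off, raised the hand clear and handed the job in at about 7 s.

- **Position:** rays through the tall weight's knob from both cameras put it about 1.1 mm (scene) and 1.4 mm (side) from the estimated front spot; the limit is 12 mm.
- **Disagreement:** the cross's outline put the arm about 1° past the pointer's line. The side camera's depth average for the knob read about 2.5° off, probably because that camera sees only one side of it. Both are within the roughly 10° allowed.
- **Other things:** in the last pictures all four weights stood upright in their cups. The spare weight, brush and case looked unmoved, judged by eye rather than measured. The hand was touching nothing, with wrist force near zero.

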